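Stand the fallen angle bracket up and set it against the axis beam

TASK

One angle bracket of the linear axis has fallen on its back. Without picking it up, push on the inside of its upturned foot to tip it up so that it stands on its foot, then push it along the plate until its back sits flush against the front of the beam, between the two brackets already bolted there. Its heel must stay down on the plate throughout, nothing else may be knocked or shifted, and finish with the hand clear of it.

Things in the scene. Friction and masses are not known exactly. Their poses are not given: they have to be found in the camera images.
- bracket: the loose aluminium angle bracket, 0.3-0.5 kg, lying on its back: L-shaped, 60 mm wide, limbs 12 mm thick, foot 85 mm long, leg 95 mm long (outside). Origin: middle of the heel, the outer corner edge of the L. Own x runs along the heel edge, -y along the foot to the toe, +z along the leg; +y is the normal of the back face. Standing, z is up; now z is level, towards the beam
- toe (a point): middle of the toe's upper edge: the far end of the foot, on its inside face (own y = -85, z = 12 mm). At the start the foot sticks straight up, so this is 85 mm above the plate, facing the beam. The bracket tips up about its heel edge, which rests on the plate at the end away from the beam; past about 50 degrees it falls onto its foot by itself
- rib (a point): where the small triangular rib in the middle of the bracket's inside corner ends on the foot (own y = -50, z = 12 mm). The rib is 10 mm wide and runs 38 mm along each limb; beyond this point, the last 35 mm of the foot's inside is flat and free, with two screw holes
- back_near (a point): the end of the loose bracket's heel edge at its own x = -30 mm (a lower corner of the back face once it stands)
- back_far (a point): the other end of that heel edge, at its own x = +30 mm
- axis_beam: the linear axis: a fixed grey beam 520 mm long, 80 mm deep, 100 mm tall, with rails, screw and black carriage on top (to 155 mm). Origin: on the plate at the foot of its flat front face. Own x runs along the beam (from -220 to +300 mm), +y points into it: the front face is the upright plane y = 0, the free side is y < 0; z is up
- bolted_near (a point): heel middle, on the plate and the beam's front face, of a standing bracket of the same kind that is bolted to the beam at the beam's x = -165 mm (60 mm wide, foot reaching to y = -85 mm, 95 mm tall)
- bolted_far (a point): the same point of the second bolted bracket, at the beam's x = +165 mm. The loose bracket belongs in the open stretch between the two
- screw_a: cap screw M12 x 40 of steel standing on its head (head 18 mm across), 52 mm tall; origin at the centre of its underside. Bystander.
- screw_b: a second cap screw, the same, also standing on its head. Bystander.
- hex_key: L-shaped hex key of 8 mm steel rod lying flat, long arm 105 mm along its +x, short arm 34 mm along its +y; origin at the bend. Bystander.
- sensor: small black sensor box 50 x 26 x 22 mm; origin at the centre of its underside. Bystander.
- bin: blue parts bin with screws in it, 144 x 106 x 63 mm; origin at the centre of its underside. Bystander.
- motor: black stepper motor standing shaft up, 58 x 58 mm, 96 mm to the shaft's end; origin at the centre of its underside. Bystander.
- runner: steel guide-rail runner block, 76 x 48 x 26 mm; origin at the centre of its underside. Bystander.

How it is judged:
On the way:
1. the fallen bracket stands on its foot (angle between bracket's own z axis and vertical below 0.06 rad and height (world z) of bracket below 0.005 m), for 0.3 s.
At the end, for the whole second after the job is handed in: The bracket stands upright on its foot (leg within 0.06 rad of vertical, heel within 5 mm of the plate), both lower corners of its back face within 4 mm of the beam's front face, between the two bolted brackets (within 105 mm of the middle along the beam), and at rest (all of step 1 and y of each of back_near, back_far in the frame of axis_beam above -0.004 m and x of bracket in the frame of axis_beam between -0.105 and 0.105 m and linear speed of bracket below 0.01 m/s and angular speed of bracket below 0.1 rad/s); the robot touches nothing.
It fails at once if the bracket is lifted: its heel comes more than 12 mm off the plate (height (world z) of bracket above 0.012 m).
It fails at once if a bystander is shifted by more than 15 mm (distance of any of screw_a, screw_b, hex_key, sensor, bin, motor, runner from where it was at the start of the episode above 0.015 m).
It also fails if it takes over 51 s, if anything falls off the work surface, if the arm or the gripper's body presses on something with over 40 N, if the wrist force passes 120 N, or if a joint passes its speed limit or range.

ROBOT

A 6-joint arm with a two-finger parallel gripper is mounted at the origin on the work surface. World frame = base frame: x ahead of the robot, y to its left, z up, the work surface at z = 0. Lengths are in m, angles in rad, forces in N, time in s.
With the tool pointing down it reaches from about 0.35 to 0.775 m from the base axis. Payload 7.3 kg.
Tool frame: the origin (TCP) lies at the centre of the arm's flange, where the gripper is bolted on; the fingertips stand 178 mm ahead of it and the grasp point (between the pads) lies 159 mm ahead of it; z points along the fingers, y is the line along which they close (so a half turn about z gives the same grasp; the last joint's range is limited). The gripper opens to 92 mm and grips with 3 to 60 N. Pads are 19 mm wide; open, the fingers measure 130 mm over their backs; the gripper's body (75 mm by 190 mm) begins 47 mm behind the grasp point.
Start: joints at [-1.301, 0.342, 1.524, -0, 1.275, -0.146], TCP at [0.212, -0.48, 0.405] pointing down, gripper open.
Joint ranges: [-2.53, 2.53], [-0.77, 2.02], [0.04, 2.7], [-1, 4.14], [0.28, 2.66], [-3.11, 3.11]. Speed limits (rad/s): [2.57, 2.57, 3.14, 3.14, 3.14, 3.14].

INTERFACE

Orientations are given as [roll, pitch, yaw] about the fixed x, y, z axes, in that order (R = Rz(yaw) Ry(pitch) Rx(roll)).
In Python, from cell import telemetry, vision, ticket gives the robot as it stands.
- The arm moves only by the shell command python3 -m crank 'ROWS' [FORCE]. ROWS is JSON, a list of rows, each a list of 5 numbers: the gripper command: -1 is shut, 1 is fully open, values between are in proportion, then the shift along the tool's x, y, z in mm, then the turn about the tool's z in rad. In form: [[fingers, dx, dy, dz, roll], ...]. A call has 1 to 12 rows; each row is the pose to reach, as a shift and turn from the pose commanded when the call began, along the tool's axes at that moment; what a row does not reach only later rows make up. A row lasts 1/12 s, in which the tool goes at most 41.7 mm and 7.16 degrees, less where a joint would pass 70% of its speed; a pose out of reach is approached as far as the arm can. A call with a gripper value outside its range is refused whole. The fingers move at their own pace and stop on an object; FORCE is the grip in N (left out, the last holds). Time passes only in rows, so rows that repeat a pose let the fingers close. It gives the time, the measured TCP pose, the force, the opening and the grip force at its end, in the units of the state.
- telemetry.observe(): the state, without advancing time (a new reading comes with each control period).
- vision.read_camera(name): name is "side" or "top"; returns (picture, depth): 384x512x3 uint8, red, green, blue; 384x512 float32, m along the optical axis (not along the pixel's ray), 0 where there is no reading.
- vision.get_calibration(name): a dict with "camera_matrix" (3x3 intrinsics, pixels), "rvec" (rotation vector, rad) and "tvec" (3), from world to camera coordinates, as OpenCV has them. Camera axes: x right, y down, z forward; pixel columns grow to the right and rows downward; lengths in m; the calibration is good to about 2 mm. A picture is of the moment at which its call begins. get_calibration takes no time and is no camera call.
- ticket.hand_in(): hands the job in; it is judged then, once.
The state is a dict: "time": time; "qpos": joint angles; "qvel": joint speeds; "joint_efforts": joint torques, N m; "tool_pos": TCP position; "tool_rot": TCP orientation; "contact_force": force on the tool from outside, world axes, zero at the start; "torque": the same for the moment, N m; "opening": finger opening in m; "grip_force": force on a finger pad.
Only numpy, scipy, OpenCV 4.12 (cv2) and the standard library are available. Lean on these libraries where they do the work, as an engineer would, in place of code of your own. Each camera call takes 0.05 s, during which the arm holds its last target. There are 200 camera calls.

## Working session

There is one attempt and no reset: what is moved stays moved. The work goes in short steps, Python scripts to look and compute and a shell command to move; the robot and the scene stay as the last step left them, time stands still between calls to the robot, and variables do not carry over. Pictures are saved under pics/ and viewed, at most 10 in all, crops included, and the job is handed in when it is done.

```bash
mkdir -p pics; cat > h.py <<'E'
import numpy as np,cv2
from cell import telemetry,vision,ticket
def grab(n):
    p,d=vision.read_camera(n); c=vision.get_calibration(n)
    K=np.array(c["camera_matrix"]);R=cv2.Rodrigues(np.array(c["rvec"],float))[0];t=np.array(c["tvec"],float).ravel()
    v,u=np.mgrid[:384,:512]
    X=np.stack([(u-K[0,2])/K[0,0]*d,(v-K[1,2])/K[1,1]*d,d],-1)
    W=(X-t)@R; W[d==0]=np.nan
    return p,W
E
python3 - <<'E'
from h import *
for n in("top","side"):
    p,W=grab(n); np.save(n+"W.npy",W); np.save(n+"P.npy",p)
    cv2.imwrite(f"pics/{n}0.png",cv2.resize(p[:,:,::-1],(800,600),interpolation=cv2.INTER_CUBIC))
s=telemetry.observe();print(s["tool_pos"],s["tool_rot"],s["time"],s["opening"])
E
```

```text
[ 0.21204177 -0.48013791  0.40412602] [-3.14021860e+00 -2.19658144e-04  4.15777064e-01] 0.1 0.09188144488597057
```

View pics/top0.png

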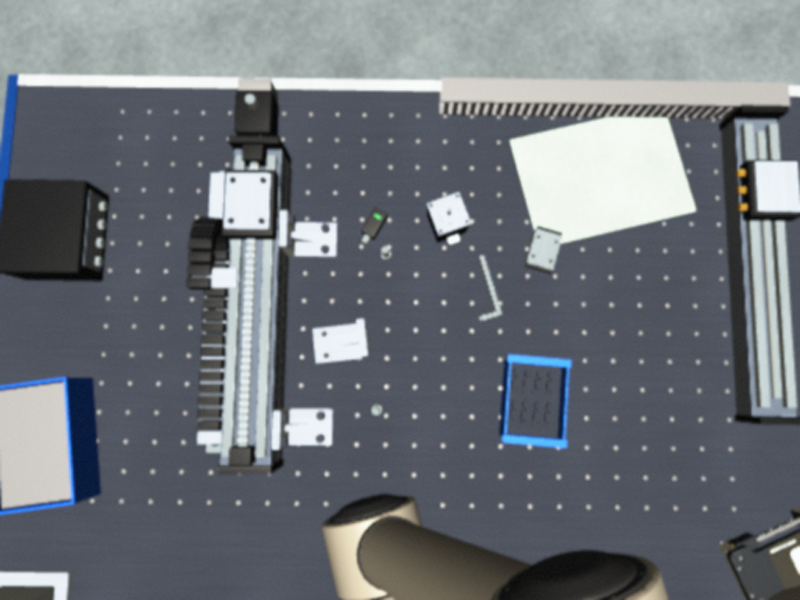

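View pics/side0.png

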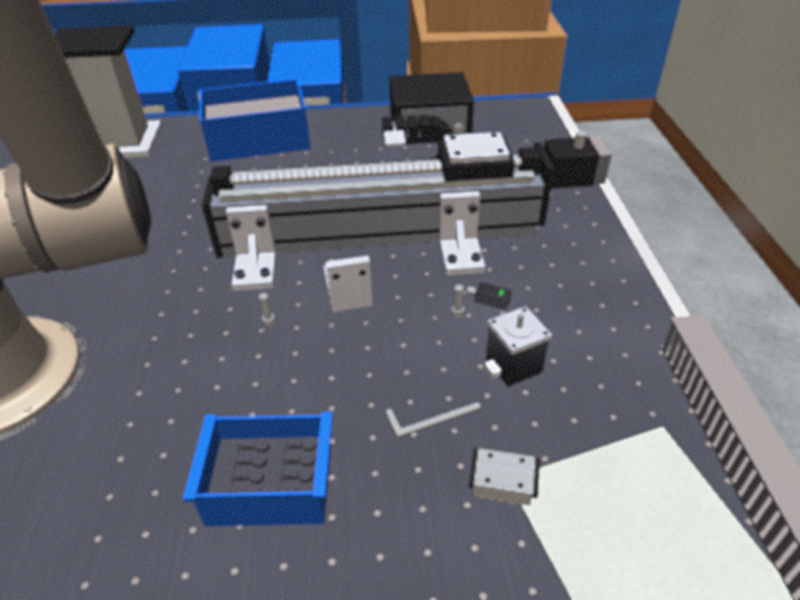

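The top view shows the loose bracket at about (340,342), between the bolted brackets at (312,427) and (315,240). The beam's front is at u≈288, and the screws are at (376,410) and (386,252). In the side view the upturned foot is at (349,284), with its outer face towards the camera.

```bash
python3 - <<'E'
from h import *
W=np.load("topW.npy");P=np.load("topP.npy").astype(int);S=np.load("sideW.npy")
s=512/800
def at(u,v): return W[int(v*s),int(u*s)].round(3)
for n,q in dict(brk=(330,342),bn=(325,427),bf=(325,240),sA=(376,410),sB=(386,252),sens=(375,222),motor=(449,213),hexk=(497,312),bin=(508,400),plate=(345,300),beamtop1=(270,440),beamtop2=(283,260)).items(): print(n,at(*q))
# loose bracket region
def reg(W,xl,yl,zl):
    m=(W[...,0]>xl[0])&(W[...,0]<xl[1])&(W[...,1]>yl[0])&(W[...,1]<yl[1])&(W[...,2]>zl[0])&(W[...,2]<zl[1]); return W[m]
b=at(330,342)
for nm,A in(("top",W),("side",S)):
  for zl in((.006,.03),(.03,.07),(.07,.1)):
    q=reg(A,(b[0]-.07,b[0]+.07),(b[1]-.12,b[1]+.06),zl)
    if len(q)<5: continue
    r=cv2.minAreaRect(q[:,:2].astype(np.float32)); print(nm,zl,len(q),q.mean(0).round(4),cv2.boxPoints(r).round(4).tolist())
# beam front from side cam
c=(at(325,427)+at(325,240))/2
q=reg(S,(c[0]-.12,c[0]+.12),(c[1]-.0,c[1]+.12),(.02,.085))
k=np.polyfit(q[:,0],q[:,1],1)
for _ in range(5):
    e=q[:,1]-np.polyval(k,q[:,0]); q=q[abs(e-np.median(e))<.006]; k=np.polyfit(q[:,0],q[:,1],1)
print("beam y=",k,len(q),np.std(q[:,1]-np.polyval(k,q[:,0])),q[:,0].min(),q[:,0].max())
for nm,c0 in(("near",at(325,427)),("far",at(325,240))):
    for zl in((.006,.03),(.07,.105)):
        q=reg(W,(c0[0]-.05,c0[0]+.05),(c0[1]-.08,c0[1]+.1),zl); 
        if len(q)>5: print(nm,zl,cv2.boxPoints(cv2.minAreaRect(q[:,:2].astype(np.float32))).round(3).tolist())
E
```

```text
brk [0.477 0.149 0.014]
bn [0.329 0.153 0.011]
bf [0.659 0.164 0.011]
sA [0.361 0.065 0.054]
sB [0.63  0.052 0.05 ]
sens [0.688 0.074 0.027]
motor [ 0.69  -0.053  0.093]
hexk [ 0.534 -0.145  0.009]
bin [ 0.379 -0.161  0.021]
plate [ 0.551  0.128 -0.001]
beamtop1 [0.315 0.231 0.099]
beamtop2 [0.615 0.231 0.047]
top (0.006, 0.03) 616 [0.4725 0.1386 0.0125] [[0.424699991941452, 0.06859999895095825], [0.5271000266075134, 0.05909999832510948], [0.5383999943733215, 0.18039999902248383], [0.4361000061035156, 0.1898999959230423]]
top (0.03, 0.07) 47 [0.4743 0.0954 0.0443] [[0.44589999318122864, 0.11410000175237656], [0.45010000467300415, 0.07959999889135361], [0.507099986076355, 0.08649999648332596], [0.5029000043869019, 0.12099999934434891]]
top (0.07, 0.1) 118 [0.4792 0.0889 0.0843] [[0.44920000433921814, 0.09149999916553497], [0.4507000148296356, 0.0794999971985817], [0.5098000168800354, 0.08709999918937683], [0.5083000063896179, 0.09910000115633011]]
side (0.006, 0.03) 229 [0.4787 0.0872 0.0175] [[0.40139999985694885, 0.14270000159740448], [0.4724000096321106, 0.053199999034404755], [0.5
[... 676 characters left out ...]
, [0.28299999237060547, 0.0729999989271164], [0.3790000081062317, 0.0729999989271164], [0.3790000081062317, 0.2290000021457672]]
near (0.07, 0.105) [[0.27900001406669617, 0.2529999911785126], [0.27900001406669617, 0.20600000023841858], [0.3779999911785126, 0.20600000023841858], [0.3779999911785126, 0.2529999911785126]]
far (0.006, 0.03) [[0.6110000014305115, 0.23000000417232513], [0.6119999885559082, 0.08399999886751175], [0.7089999914169312, 0.08500000089406967], [0.7080000042915344, 0.23100000619888306]]
far (0.07, 0.105) [[0.5950000286102295, 0.22599999606609344], [0.6890000104904175, 0.1860000044107437], [0.7080000042915344, 0.23199999332427979], [0.6129999756813049, 0.2709999978542328]]
```

```bash
python3 -m crank '[[-0.35,40,-36,0,-0.1],[-0.35,65,-60,5,-0.2],[-0.35,90,-85,10,-0.3],[-0.35,120,-110,15,-0.4],[-0.35,145,-133,20,-0.5],[-0.35,170,-157,30,-0.6],[-0.35,195,-180,35,-0.7],[-0.35,225,-205,40,-0.8],[-0.35,250,-228,45,-0.9],[-0.35,275,-250,50,-1.0],[-0.35,300,-275,55,-1.1],[-0.35,300,-275,55,-1.1]]'; python3 - <<'E'
from h import *
s=telemetry.observe();p=s["tool_pos"];print(p,s["tool_rot"],s["qpos"],s["opening"])
y=s["tool_rot"][2];d=np.array([.477,.115])-p[:2]
print(d@[np.cos(y),np.sin(y)],d@[np.sin(y),-np.cos(y)])
E
```

```text
time: 1.1
tool_pos: [0.3761, -0.1029, 0.3488]
tool_rot: [-3.14, -0.003, 1.526]
contact_force: [-0.7, -0.7, -0.5]
opening: 0.0299
grip_force: 0.0
[ 0.37610537 -0.10288015  0.34876458] [-3.14000333e+00 -2.64531091e-03  1.52608845e+00] [-0.46486866  0.15887196  1.94805429  0.00205222  1.03719746 -0.42120895] 0.029945973960614745
0.222171723648525 0.09105609382108458
```

```bash
python3 -m crank '[[-0.35,30,12,8,-0.05],[-0.35,60,25,16,-0.1],[-0.35,90,37,24,-0.15],[-0.35,120,50,30,-0.18],[-0.35,150,62,36,-0.18],[-0.35,180,74,42,-0.18],[-0.35,205,85,48,-0.18],[-0.35,222,91,48,-0.18],[-0.35,222,91,48,-0.18],[-0.35,222,91,48,-0.18],[-0.35,222,91,48,-0.18]]'; python3 - <<'E'
from h import *
p,W=grab("side"); cv2.imwrite("pics/s1.png",cv2.resize(p[100:260,120:380,::-1],(780,480),interpolation=cv2.INTER_CUBIC))
E
```

```text
time: 2.02
tool_pos: [0.4782, 0.1084, 0.3015]
tool_rot: [-3.141, 0.0, 1.695]
contact_force: [0.5, 1.0, -0.3]
opening: 0.0299
grip_force: 0.0
```

View pics/s1.png

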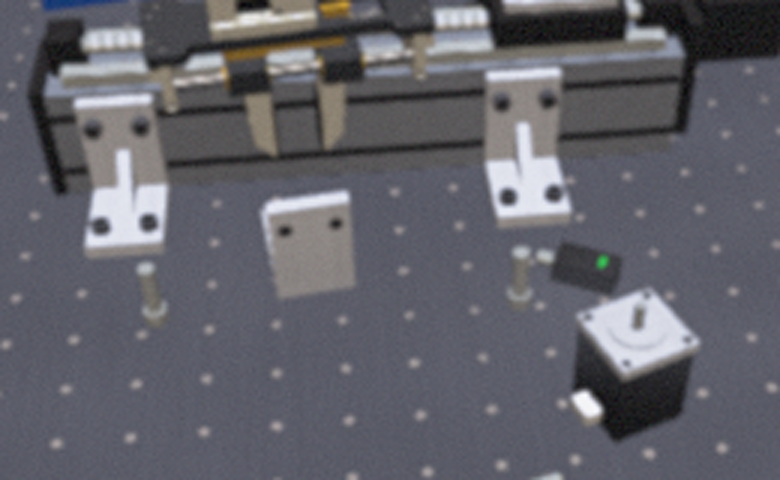

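The fingers (tips at (270,150) and (330,148) in the crop) hang centred above and beam-side of the foot's top edge at (310,200).

```bash
python3 -m crank '[[-0.35,4,0,10,0],[-0.35,4,0,20,0],[-0.35,4,0,30,0],[-0.35,4,0,40,0],[-0.35,4,0,50,0],[-0.35,4,0,50,0],[-0.35,4,0,50,0],[-0.35,4,0,50,0]]'
```

```text
time: 2.73
tool_pos: [0.4781, 0.1127, 0.252]
tool_rot: [3.141, 0.0, 1.695]
contact_force: [-0.0, 0.1, 0.3]
opening: 0.0301
grip_force: 0.0
```

```bash
python3 -m crank '[[-0.35,-4,0,-2,0],[-0.35,-8,0,-2,0],[-0.35,-11,0,-1,0],[-0.35,-14,0,-1,0],[-0.35,-17,0,0,0],[-0.35,-20,0,0,0],[-0.35,-23,0,0,0],[-0.35,-26,0,0,0],[-0.35,-29,0,1,0],[-0.35,-32,0,1,0],[-0.35,-35,0,1,0],[-0.35,-35,0,1,0]]';  python3 - <<'E'
from h import *
p,W=grab("side"); cv2.imwrite("pics/s2.png",cv2.resize(p[100:260,120:380,::-1],(780,480),interpolation=cv2.INTER_CUBIC))
E
```

```text
time: 3.73
tool_pos: [0.4824, 0.0779, 0.2505]
tool_rot: [-3.141, 0.0, 1.695]
contact_force: [-0.6, 0.8, 0.4]
opening: 0.0304
grip_force: 0.5
```

View pics/s2.png

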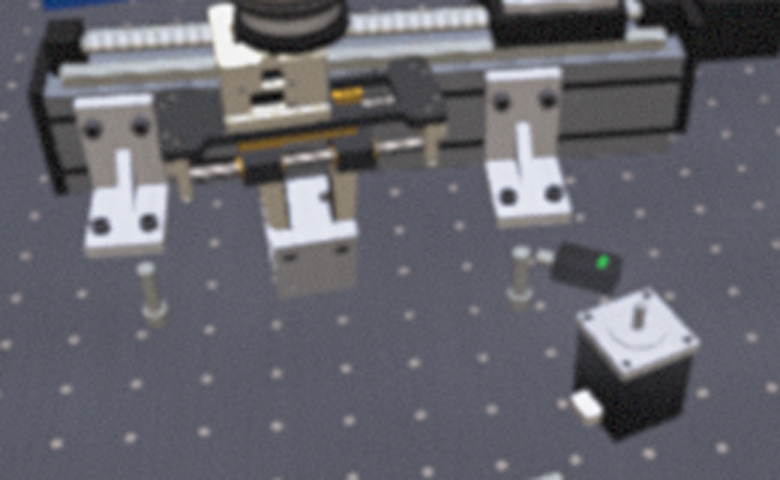

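The foot's top edge has tipped forward to (312,232) and the heel is still at (316,292), so the bracket is rotating without sliding.

```bash
python3 -m crank '[[-0.35,-4,0,1,0],[-0.35,-8,0,2,0],[-0.35,-13,0,4,0],[-0.35,-17,0,6,0],[-0.35,-21,0,8,0],[-0.35,-25,0,10,0],[-0.35,-28,0,12,0],[-0.35,-31,0,15,0],[-0.35,-35,0,18,0],[-0.35,-38,0,21,0],[-0.35,-41,0,24,0],[-0.35,-44,0,27,0]]' && python3 -m crank '[[-0.35,-3,0,3,0],[-0.35,-6,0,7,0],[-0.35,-8,0,10,0],[-0.35,-10,0,14,0],[-0.35,-12,0,18,0],[-0.35,-13,0,22,0],[-0.35,-14,0,26,0],[-0.35,-15,0,29,0],[-0.35,-15,0,29,0],[-0.35,-15,0,29,0]]';  python3 - <<'E'
from h import *
p,W=grab("side"); cv2.imwrite("pics/s3.png",cv2.resize(p[100:260,120:380,::-1],(780,480),interpolation=cv2.INTER_CUBIC))
E
```

```text
time: 4.78
tool_pos: [0.4879, 0.0344, 0.2233]
tool_rot: [-3.141, 0.0, 1.696]
contact_force: [0.1, 0.4, 0.3]
opening: 0.0303
grip_force: 0.0
time: 5.62
tool_pos: [0.4897, 0.0198, 0.1945]
tool_rot: [-3.141, -0.0, 1.696]
contact_force: [0.2, -0.4, -0.9]
opening: 0.0297
grip_force: 0.0
```

View pics/s3.png

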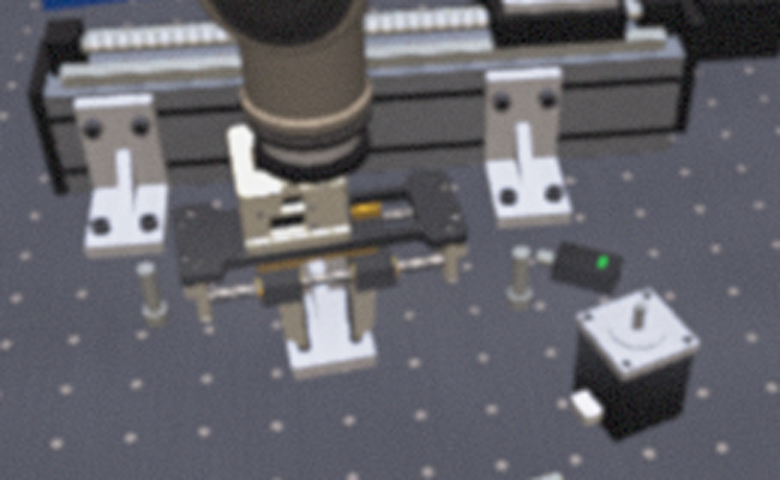

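The bracket stands on its foot, with the toe edge at (335,368) and the fingers on the foot. Next I retreat behind the toe and lower.

```bash
python3 -m crank '[[-0.35,0,0,-6,0],[-0.35,0,0,-12,0],[-0.35,-12,0,-12,0],[-0.35,-24,0,-12,0],[-0.35,-36,0,-12,0],[-0.35,-45,0,-12,0],[-0.35,-47,0,-12,0],[-0.35,-47,0,-4,0],[-0.35,-47,0,4,0],[-0.35,-47,0,10,0],[-0.35,-47,0,10,0],[-0.35,-47,0,10,0]]';  python3 - <<'E'
from h import *
p,W=grab("side"); cv2.imwrite("pics/s4.png",cv2.resize(p[100:260,120:380,::-1],(780,480),interpolation=cv2.INTER_CUBIC))
for n in("top","side"):
    p,W=grab(n)
    m=(W[...,2]>.006)&(W[...,2]<.018)&(abs(W[...,0]-.485)<.06)&(W[...,1]>-.03)&(W[...,1]<.09)&(p.min(-1)>150)
    q=W[m].astype(np.float32)
    if len(q)>5: print(n,len(q),cv2.boxPoints(cv2.minAreaRect(q[:,:2])).round(3).tolist())
E
```

```text
time: 6.67
tool_pos: [0.4953, -0.0264, 0.1839]
tool_rot: [-3.14, -0.001, 1.696]
contact_force: [0.6, 0.3, 0.1]
opening: 0.0296
grip_force: 0.0Traceback (most recent call last):
  File "<stdin>", line 7, in <module>
cv2.error: OpenCV(4.12.0) /io/opencv/modules/imgproc/src/convhull.cpp:143: error: (-215:Assertion failed) total >= 0 && (depth == CV_32F || depth == CV_32S) in function 'convexHull'
```

View pics/s4.png

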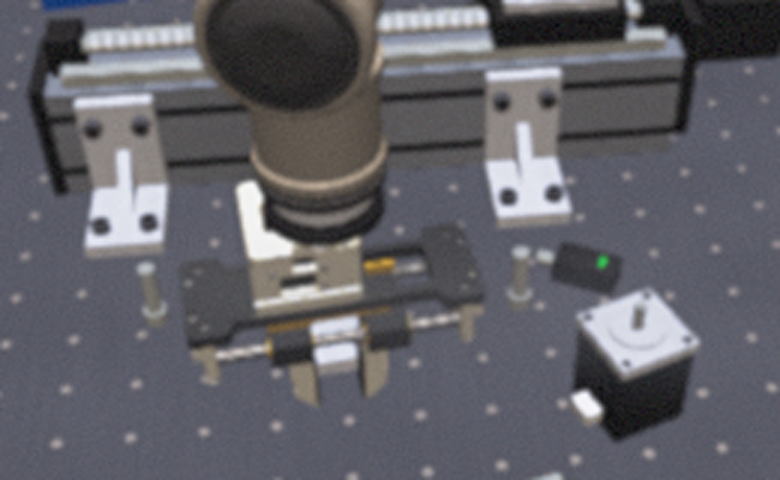

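The fingers are down in front of the toe and roughly centred. Next I turn to the beam's direction (yaw ≈1.579) and push.

```bash
python3 -m crank '[[-0.35,0,0,0,0.06],[-0.35,0,0,0,0.117],[-0.35,0,0,0,0.117],[-0.35,0,0,0,0.117]]' && python3 -m crank '[[-0.35,4,0,0,0],[-0.35,8,0,0,0],[-0.35,12,0,0,0],[-0.35,16,0,0,0],[-0.35,20,0,0,0],[-0.35,24,0,0,0],[-0.35,28,0,0,0],[-0.35,32,0,0,0],[-0.35,36,0,0,0],[-0.35,40,0,0,0],[-0.35,44,0,0,0],[-0.35,48,0,0,0]]' && python3 -m crank '[[-0.35,4,0,0,0],[-0.35,8,0,0,0],[-0.35,12,0,0,0],[-0.35,16,0,0,0],[-0.35,20,0,0,0],[-0.35,24,0,0,0],[-0.35,28,0,0,0],[-0.35,32,0,0,0],[-0.35,36,0,0,0],[-0.35,40,0,0,0],[-0.35,44,0,0,0],[-0.35,48,0,0,0]]';  python3 - <<'E'
from h import *
p,W=grab("side"); cv2.imwrite("pics/s5.png",cv2.resize(p[100:260,120:380,::-1],(780,480),interpolation=cv2.INTER_CUBIC))
E
```

```text
time: 7.1
tool_pos: [0.4957, -0.0267, 0.185]
tool_rot: [3.141, 0.0, 1.581]
contact_force: [0.3, -0.6, -0.3]
opening: 0.0297
grip_force: 0.0
time: 8.1
tool_pos: [0.4953, 0.0216, 0.1847]
tool_rot: [3.141, 0.0, 1.579]
contact_force: [-0.0, -3.0, 0.4]
opening: 0.0296
grip_force: 1.6
time: 9.1
tool_pos: [0.4948, 0.0696, 0.1847]
tool_rot: [-3.142, 0.0, 1.579]
contact_force: [-0.4, -3.6, 1.7]
opening: 0.0298
grip_force: 2.0
```

View pics/s5.png

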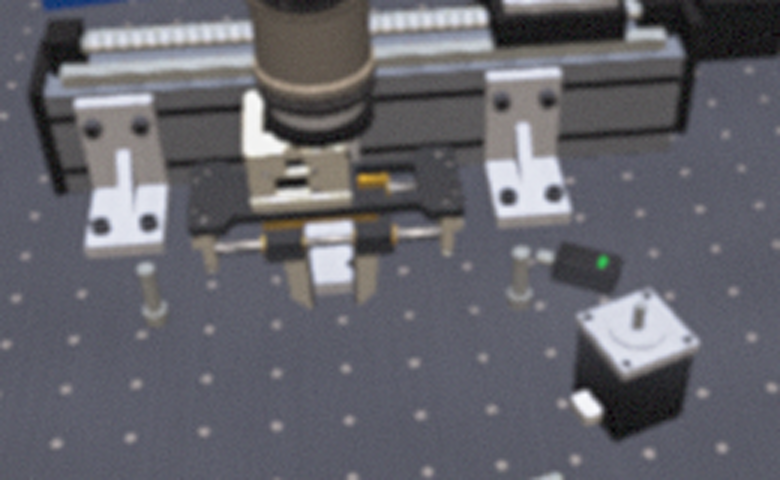

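The bracket is pushing along nicely between the fingers, with its toe end near (332,290) and square to the beam. I'll continue.

```bash
python3 -m crank '[[-0.35,4,0,0,0],[-0.35,8,0,0,0],[-0.35,12,0,0,0],[-0.35,16,0,0,0],[-0.35,20,0,0,0],[-0.35,24,0,0,0],[-0.35,28,0,0,0],[-0.35,32,0,0,0],[-0.35,36,0,0,0],[-0.35,40,0,0,0],[-0.35,44,0,0,0],[-0.35,48,0,0,0]]' && python3 -m crank '[[-0.35,1,0,0,0],[-0.35,2,0,0,0],[-0.35,3,0,0,0],[-0.35,4,0,0,0],[-0.35,5,0,0,0],[-0.35,6,0,0,0],[-0.35,7,0,0,0],[-0.35,8,0,0,0],[-0.35,9,0,0,0],[-0.35,10,0,0,0]]'
```

```text
time: 10.15
tool_pos: [0.4944, 0.1176, 0.1847]
tool_rot: [-3.142, 0.0, 1.579]
contact_force: [0.6, -2.6, 2.2]
opening: 0.0302
grip_force: 2.0
time: 10.98
tool_pos: [0.4944, 0.1273, 0.1847]
tool_rot: [-3.142, 0.0, 1.579]
contact_force: [0.6, -3.9, 0.5]
opening: 0.0294
grip_force: 2.0
```

```bash
python3 -m crank '[[-0.35,1,0,0,0],[-0.35,2,0,0,0],[-0.35,3,0,0,0],[-0.35,4,0,0,0]]' && python3 -m crank '[[-0.35,1,0,0,0],[-0.35,2,0,0,0]]'&& python3 -m crank '[[-0.35,1,0,0,0],[-0.35,1,0,0,0]]'
```

```text
time: 11.32
tool_pos: [0.4943, 0.1313, 0.1847]
tool_rot: [3.142, 0.0, 1.579]
contact_force: [0.5, -3.4, 1.1]
opening: 0.0294
grip_force: 2.0
time: 11.48
tool_pos: [0.4943, 0.133, 0.1847]
tool_rot: [-3.142, 0.001, 1.579]
contact_force: [0.4, -11.7, 1.4]
opening: 0.0297
grip_force: 5.7
time: 11.65
tool_pos: [0.4944, 0.1333, 0.1847]
tool_rot: [-3.141, 0.002, 1.58]
contact_force: [0.2, -11.6, 2.3]
opening: 0.03
grip_force: 5.9
```

Contact with the beam came at the expected 0.133. One firmer press, then I back off and check.

```bash
python3 -m crank '[[-0.35,1,0,0,0],[-0.35,1.5,0,0,0],[-0.35,1.5,0,0,0]]'&& python3 -m crank '[[-0.35,-3,0,0,0],[-0.35,-8,0,0,0],[-0.35,-20,0,0,0],[-0.35,-40,0,0,0],[-0.35,-65,0,0,0],[-0.35,-90,0,-20,0],[-0.35,-120,0,-60,0],[-0.35,-150,0,-100,0],[-0.35,-180,0,-140,0],[-0.35,-200,0,-160,0],[-0.35,-200,0,-160,0]]'; python3 - <<'E'
from h import *
p,W=grab("side"); cv2.imwrite("pics/s6.png",cv2.resize(p[60:220,120:380,::-1],(780,480),interpolation=cv2.INTER_CUBIC))
q,T=grab("top"); cv2.imwrite("pics/t6.png",cv2.resize(q[110:310,120:280,::-1],(480,600),interpolation=cv2.INTER_CUBIC))
m=(T[...,2]>.006)&(T[...,2]<.02)&(abs(T[...,0]-.49)<.06)&(T[...,1]>.12)&(T[...,1]<.21)
r=T[m].astype(np.float32);print(len(r))
if len(r)>5:print(cv2.boxPoints(cv2.minAreaRect(np.ascontiguousarray(r[:,:2]))).round(3).tolist())
E
```

```text
time: 11.9
tool_pos: [0.4944, 0.1338, 0.1847]
tool_rot: [-3.141, 0.004, 1.58]
contact_force: [1.1, -18.5, 2.9]
opening: 0.0299
grip_force: 9.6
time: 12.82
tool_pos: [0.4966, -0.0676, 0.3495]
tool_rot: [3.133, 0.003, 1.577]
contact_force: [0.5, -0.5, 0.2]
opening: 0.0297
grip_force: 0.0
505
[[0.4560000002384186, 0.14399999380111694], [0.5429999828338623, 0.13899999856948853], [0.546999990940094, 0.20600000023841858], [0.46000000834465027, 0.21199999749660492]]
```

View pics/s6.png

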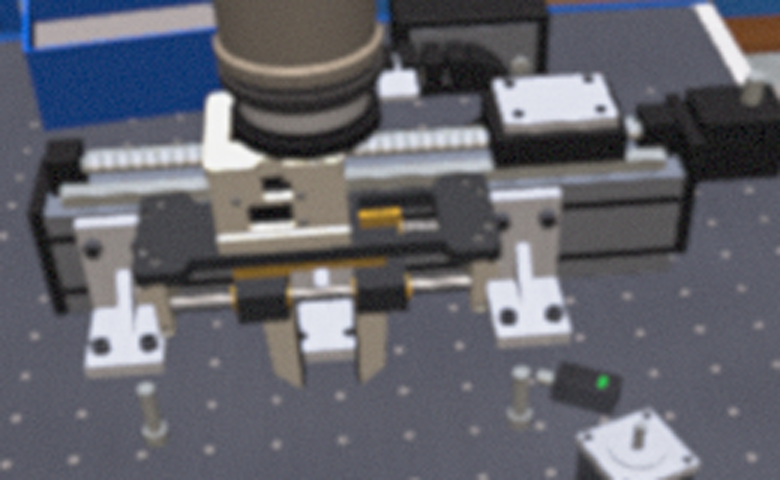

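View pics/t6.png

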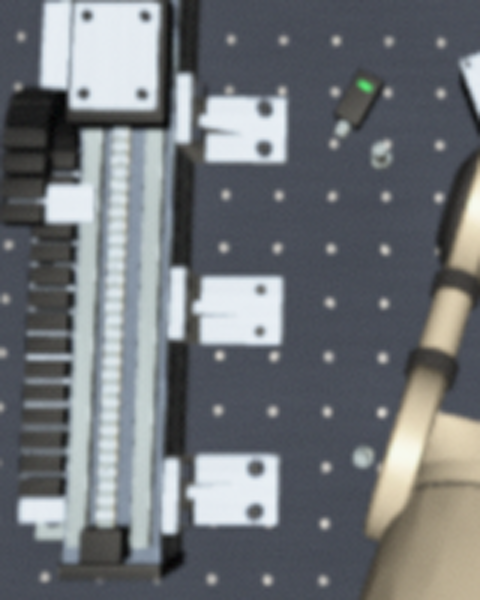

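In the top view the loose bracket's toe edge is at u≈283, midway between the bolted ones (278 and 287) and parallel to them. That means it is flush and centred, the bystanders are in place and the hand is clear.

```bash
python3 -c "
from cell import ticket;print(ticket.hand_in())"
```

```text
the job is handed in; nothing more can be done
None
```

The bracket was tipped up onto its foot, pushed flush against the beam between the two bolted brackets, and the job was handed in with the hand clear; the hand-in returned no verdict.

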